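# Ready the mirror cabinet for shaving

### The job

Get the sill ready for shaving: the mirror cabinet's door should stand open square to the cabinet, and the globe lamp's red dimmer lever should stand straight up. Either the green tumbler or the ceramic pot is standing in the door's swing, so first set that one gently, upright and wholly on the round cork mat; the door must not touch either of them. Leave everything else on the sill where it is.

Things in the scene. Friction and masses are not known exactly. Their poses are not given: they have to be found in the camera images.
- cabinet: white mirror cabinet fixed to the sill, 140 deep (x), 240 wide (y), 240 high, origin at the centre of its underside; its front with the mirror door faces its own -x. The door panel covers the whole front: outer face at x = -86, lower edge 22 above the sill, upper edge at 236. A small chrome hook peg sticks out 35 mm from its right (-y) side, 160 to 180 high
- door (a joint): mirror door, hinged on its left (+y) edge, opening toward the cabinet's -x; 0 = shut, 1.57 = square to the cabinet, stop at 1.95 rad. It stays where it is left. Panel 16 thick, reaching 227 from the hinge axis: it sweeps all that stands higher than 22 within that radius
- door_hinge (a point): point on the door's vertical hinge axis at the door's lower edge, 22 above the sill; with the door shut the panel runs from here toward the cabinet's -y. Its axes turn with the door: y points from the free edge to the hinge, -x out of the outer face
- door_handle (a point): grip point on the dark steel handle, an upright round bar 10 thick, parallel to the free edge, 35 off the door's outer face and 200 from the hinge axis; the bar runs from 63 below this point to 17 above it, where a level 10 thick arm joins it to the door; this point is 215 above the sill. Its axes turn with the door (x level, square to the panel, pointing to the panel's inner side)
- lamp: white bathroom lamp fixed to the sill: base 165 x 75 x 35 high, reaching from x = -35 to x = 130; opal globe 80 across centred at x = 85, its top 123 high; the dimmer lever stands at the origin (origin under the lever's pivot, at sill level)
- dimmer (a joint): red dimmer lever, 70 long from pivot to the centre of its 20 mm ball end, rod 10 thick, swinging sideways in the lamp's y-z plane; 0 = leaning 0.8 rad to the lamp's -y, 0.8 = straight up, 1.6 = leaning 0.8 rad to +y. Stays where it is left
- dimmer_pivot (a point): pivot of the lever, 35 above the sill; its x axis is the hinge axis
- dimmer_tip (a point): centre of the lever's ball end
- mat: round cork mat, 130 across, 6 thick, fixed to the sill, origin at the centre of its underside
- tumbler: green glass tumbler, 100 high, 60 across at the foot and 66 at the rim, wall 4, about 0.24 kg, origin at the centre of its underside
- pot: round white ceramic pot with a blue twist lid, body 68 across up to 48 high, lid 64 across up to 66, small grip bar on top up to 74, about 0.26 kg, origin at the centre of its underside
- comb: black comb lying flat, 150 long (its y), 39 wide, 8 thick, origin at its middle on the sill; to be left alone
- clip: aluminium hair clip lying flat, 70 long (its x), 18 wide, 18 high, origin at its middle on the sill; to be left alone
- bin: white plastic swing-lid bin, 110 x 110, 168 high, origin at the centre of its underside; to be left alone
Not all that is in view belongs to the job. There is more than one size of the mat; the job needs the larger. Several things look just like the tumbler: the one meant starts farthest to the robot's left.

How it is judged:
At the end, for the whole second after the job is handed in: The vessel from the door's swing stands upright, at rest, within 30 mm of the mat's centre; the other one is upright and within 20 mm of its start; door at rest 1.37 to 1.77 rad open; lever within 0.15 rad of straight up; comb, clip and bin within 20 mm of their starts (((horizontal distance between tumbler and mat below 0.03 m and z of tumbler in the frame of mat between 0.002 and 0.011 m and angle between each of tumbler, pot's own z axis and vertical below 0.1 rad and distance of pot from where it was at the start of the episode below 0.02 m) or (horizontal distance between pot and mat below 0.03 m and z of pot in the frame of mat between 0.002 and 0.011 m and angle between each of pot, tumbler's own z axis and vertical below 0.1 rad and distance of tumbler from where it was at the start of the episode below 0.02 m)) and value of joint door between 1.37 and 1.77 rad and velocity of joint door between -0.03 and 0.03 rad/s and value of joint dimmer between 0.65 and 0.95 rad and linear speed of each of tumbler, pot below 0.02 m/s and distance of each of comb, clip, bin from where it was at the start of the episode below 0.02 m); the robot touches nothing.
It fails at once if the cabinet or its door touches the tumbler or the pot (more than 0.5 N) (contact force between cabinet and tumbler above 0.5 N or contact force between cabinet and pot above 0.5 N).
It fails at once if the tumbler or the pot is tipped by more than 0.6 rad (angle between any of tumbler, pot's own z axis and vertical above 0.6 rad).
It fails at once if the tumbler or the pot is let fall or flung (faster than 0.6 m/s while the fingers do not hold it) ((linear speed of tumbler above 0.6 m/s and contact force between the fingers and tumbler below 0.1 N) or (linear speed of pot above 0.6 m/s and contact force between the fingers and pot below 0.1 N)).
It fails at once if the comb, the hair clip or the bin is moved by more than 20 mm (distance of any of comb, clip, bin from where it was at the start of the episode above 0.02 m).
It also fails if it takes over 72 s, if anything falls off the work surface, if the arm or the gripper's body presses on something with over 40 N, if the wrist force passes 120 N, or if a joint passes its speed limit or range.

### The arm

A 7-joint arm with a two-finger parallel gripper is mounted at the origin on the work surface. World frame = base frame: x ahead of the robot, y to its left, z up, the work surface at z = 0. Lengths are in m, angles in rad, forces in N, time in s.
With the tool pointing down it reaches from about 0.4 to 0.85 m from the base axis. Payload 4.5 kg.
Tool frame: the origin (TCP) lies midway between the tips of the shut fingers; the grasp point (between the pads) lies 19 mm behind it; z points along the fingers, y is the line along which they close (so a half turn about z gives the same grasp; the last joint's range is limited). The gripper opens to 88 mm and grips with 3 to 60 N. Pads are 18 mm wide; open, the fingers measure 123 mm over their backs; the gripper's body (75 mm by 187 mm) begins 45 mm behind the grasp point.
Start: joints at [1.284, 0.689, -0.195, 1.565, 0.157, 0.902, -0.215], TCP at [0.197, -0.593, 0.239] pointing down, gripper open.
Joint ranges: [-3.01, 3.01], [-0.46, 2.08], [-1.47, 1.51], [0.13, 2.56], [-1, 4.14], [0.04, 2.09], [-2.66, 2.66]. Speed limits (rad/s): [2.57, 2.57, 3.14, 3.14, 3.14, 3.14, 3.14].

### API

Orientations are given as a unit quaternion [x, y, z, w].
In Python, from plant import r gives the robot as it stands.
- The arm moves only by the tool move_arm, never from a script. Its argument "targets" is a list that holds one entry, the list of rows, each a list of 7 numbers: the opening, from 0 (shut) to 1 (fully open), then the shift along the tool's x, y, z in mm, then the turn, a rotation vector about the tool's x, y, z in degrees. In form: [[[claw, dx, dy, dz, ax, ay, az], ...]]. A call has 1 to 10 rows; each row is the pose to reach, as a shift and turn from the pose commanded when the call began, along the tool's axes at that moment; what a row does not reach only later rows make up. A row lasts 1/8 s, in which the tool goes at most 62.5 mm and 10.7 degrees, less where a joint would pass 70% of its speed; a pose out of reach is approached as far as the arm can. A call with a gripper value outside its range is refused whole. The fingers move at their own pace and stop on an object; "newtons" is the grip in N (left out, the last holds). Time passes only in rows, so rows that repeat a pose let the fingers close. It gives the time, the measured TCP pose, the force, the opening and the grip force at its end, in the units of the state.
- r.get_state(): the state, without advancing time (a new reading comes with each control period).
- r.snapshot(name): name is "scene" or "top" or "wrist"; returns the picture (420x560x3 uint8, red, green, blue); there is no depth.
- r.camera_info(name): a dict with "fx", "fy", "cx", "cy" (pixels), "k1" (the pictures are not rectified: a ray, as slopes to the right and down, at radius r is drawn at 1 + k1 r^2 times it, then the intrinsics apply), "R" (3x3) and "t" (3): a world point X has camera coordinates R X + t. Camera axes: x right, y down, z forward; pixel columns grow to the right and rows downward; lengths in m; the calibration is good to about 2 mm. A picture is of the moment at which its call begins: read the wrist's pose just before it. camera_info takes no time and is no camera call; for the wrist camera it gives the pose at the moment of the call.
- r.finish_job(): hands the job in; it is judged then, once.
The state is a dict: "clock": time; "q": joint angles; "qd": joint speeds; "joint_torque": joint torques, N m; "tool_pos": TCP position; "eef_rot": TCP orientation; "contact_force": force on the tool from outside, world axes, zero at the start; "moment": the same for the moment, N m; "opening": opening from 0.0 (shut) to 1.0 (fully open); "finger_force": force on a finger pad.
Only numpy, scipy, OpenCV 4.12 (cv2) and the standard library are available. Lean on these libraries where they do the work, as an engineer would, in place of code of your own. Each camera call takes 0.05 s, during which the arm holds its last target. There are 200 camera calls.

## Working session

There is one attempt and no reset: what is moved stays moved. The work goes in short steps, Python scripts to look and compute and a tool call to move; the robot and the scene stay as the last step left them, time stands still between calls to the robot, and variables do not carry over. Pictures are saved under pics/ and viewed, at most 10 in all, crops included, and the job is handed in when it is done.

Besides the shell and the picture viewer there is one more tool, called as a command line: name --argument value ..., lists and objects as JSON in quotes. move_arm: Moves the arm, as the interface text tells. Its arguments: {"type":"object","properties":{"targets":{"type":"array","items":{"type":"array","items":{"type":"array","items":{"type":"number"}}}},"newtons":{"type":"number"}},"required":["targets"]}

```bash
ls; mkdir -p pics
python3 - <<'E'
from plant import r
import cv2,numpy as np
for n in ("scene","top"):
    cv2.imwrite(f"pics/{n}0.png",r.snapshot(n)[:,:,::-1]); c=r.camera_info(n); print(n,{k:np.round(v,4).tolist() for k,v in c.items()})
s=r.get_state();print(s)
E
```

```text
pics
scene {'fx': 490.6616, 'fy': 490.6616, 'cx': 284.0168, 'cy': 213.4734, 'k1': -0.0575, 'R': [[-0.9683, 0.2497, -0.0071], [0.2276, 0.8702, -0.4369], [-0.103, -0.4247, -0.8995]], 't': [0.5389, -0.049, 1.6101]}
top {'fx': 427.4755, 'fy': 427.4755, 'cx': 281.7798, 'cy': 212.341, 'k1': 0.0268, 'R': [[0.0124, -0.9998, 0.0155], [-0.9974, -0.0135, -0.0711], [0.0713, -0.0146, -0.9973]], 't': [-0.0211, 0.5491, 1.259]}
{'clock': 0.1, 'q': array([ 1.28377375,  0.68990113, -0.1944983 ,  1.56622446,  0.15731271,
        0.90249325, -0.21508458]), 'qd': array([-0.00146594, -0.00174919,  0.00039928, -0.00267625,  0.00010257,
       -0.00208438,  0.00024082]), 'joint_torque': array([-3.56053184e-03, -5.28505433e+01, -1.27163619e+00, -1.53838670e+01,
       -5.25865902e-02,  1.99464608e-03,  5.67984682e-05]), 'tool_pos': array([ 0.19686073, -0.59259854,  0.23799319]), 'eef_rot': array([ 9.87154883e-01,  1.59764100e-01, -1.99952645e-04, -7.93070199e-04]), 'contact_force': array([ 0.19134499, -0.08177707,  0.37984762]), 'moment': array([-0.01156131,  0.00067403,  0.04068406]), 'finger_force': 0.0, 'opening': 0.9976720138946372}
```

View pics/scene0.png

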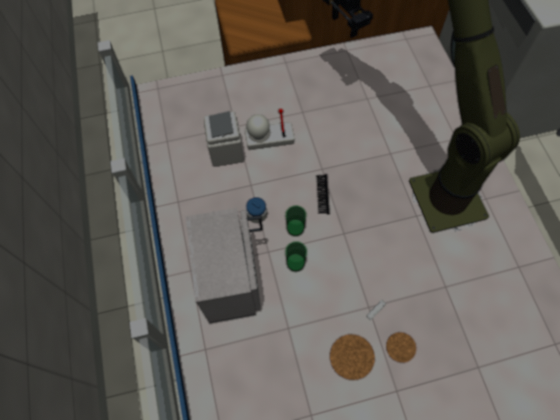

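View pics/top0.png

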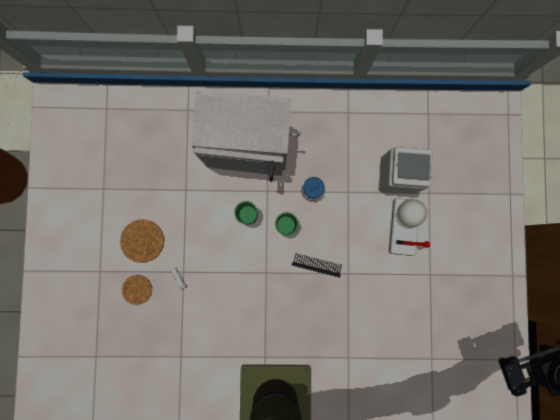

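The two pictures show two tumblers at top-view (246,213) and (287,224), the pot at (313,188), the mat at (142,241), the cabinet top around (195..290, 95..160), and the lever from (398,242) to its tip at (428,244). I'll measure these next.

```bash
cat > h.py <<'E'
import numpy as np,cv2
from plant import r
def und(c,p):
    d=(np.array(p,float)-[c["cx"],c["cy"]])/[c["fx"],c["fy"]]; s=d.copy()
    for _ in range(20): s=d/(1+c["k1"]*(s@s))
    return s
def ray(c,p):
    R=np.array(c["R"]);t=np.array(c["t"]);return -R.T@t, R.T@np.append(und(c,p),1)
def onz(n,p,z,c=None):
    o,d=ray(c or r.camera_info(n),p);return o+d*(z-o[2])/d[2]
def proj(n,X,c=None):
    c=c or r.camera_info(n);v=np.array(c["R"])@X+np.array(c["t"]);s=v[:2]/v[2];s=s*(1+c["k1"]*(s@s));return s*[c["fx"],c["fy"]]+[c["cx"],c["cy"]]
def tri(p1,p2):
    A=np.zeros((3,3));b=np.zeros(3)
    for n,p in(("scene",p1),("top",p2)):
        o,d=ray(r.camera_info(n),p);d/=np.linalg.norm(d);M=np.eye(3)-np.outer(d,d);A+=M;b+=M@o
    return np.linalg.solve(A,b)
def blobs(im,lo,hi,amin=30):
    m=cv2.inRange(cv2.cvtColor(im,cv2.COLOR_RGB2HSV),lo,hi)
    cs=[c for c in cv2.findContours(m,cv2.RETR_EXTERNAL,cv2.CHAIN_APPROX_NONE)[0] if cv2.contourArea(c)>=amin]
    return sorted(cs,key=lambda c:-cv2.contourArea(c))
E
python3 - <<'E'
from h import *
for n in("scene","top"):
    im=cv2.imread(f"pics/{n}0.png")[:,:,::-1].copy()
    for nm,lo,hi,z in(("green",(50,90,20),(85,255,255),.1),("blue",(98,90,40),(120,255,255),.066),("cork",(8,110,80),(20,255,255),.006),("red",(0,190,90),(4,255,255),.08),("black",(0,0,0),(180,255,38),.008)):
        for c in blobs(im,lo,hi)[:8]:
            (x,y),(a,b),th=cv2.minAreaRect(c);e=cv2.minEnclosingCircle(c)
            if cv2.contourArea(c)<4000: print(n,nm,np.round([x,y,a,b,th,cv2.contourArea(c)],1),"z=",z,np.round(onz(n,(x,y),z),3))
t=cv2.imread("pics/top0.png")[80:290,180:450];s=cv2.imread("pics/scene0.png")[90:330,170:340]
cv2.imwrite("pics/a.png",cv2.resize(t,None,fx=2.9,fy=2.8,interpolation=2));cv2.imwrite("pics/b.png",cv2.resize(s,None,fx=2.5,fy=2.5,interpolation=2))
E
```

```text
scene green [295.5 256.5  27.   19.   90.  409. ] z= 0.1 [0.549 0.106 0.1  ]
scene green [295.5 220.5  27.   17.   90.  400.5] z= 0.1 [ 0.519 -0.005  0.1  ]
scene blue [ 158.1  248.1  346.5    5.1   81.1 1081.5] z= 0.066 [ 0.938 -0.036  0.066]
scene blue [255.5 206.5  17.   17.   90.  238. ] z= 0.066 [ 0.622 -0.098  0.066]
scene cork [ 262.4   19.4   55.2   86.6   79.7 3282.5] z= 0.006 [ 0.403 -0.948  0.006]
scene cork [ 351.5  356.5   43.    43.    90.  1453.5] z= 0.006 [0.463 0.405 0.006]
scene cork [400.8 346.8  29.   26.9  45.  612.5] z= 0.006 [0.318 0.415 0.006]
scene black [ 340.5   19.5   39.    65.    90.  1378. ] z= 0.008 [ 0.098 -0.865  0.008]
scene black [519.9  13.6  42.4  15.3  56.3 492.5] z= 0.008 [-0.634 -0.721  0.008]
scene black [322.8 193.7  37.2   9.   86.6 230. ] z= 0.008 [ 0.395 -0.118  0.008]
scene black [382.5  17.4   9.3  36.   12.5 225. ] z= 0.008 [-0.07  -0.834  0.008]
scene black [403.1  15.   10.7  33.3  16.7 168.5] z= 0.008 [-0.157 -0.826  0.008]
scene black [287.9   8.6  21.8  11.4  71.6 155.5] z= 0.008 [ 0.288 -0.98   0.008]
scene black [225.1  47.   32
[... 350 characters left out ...]
.  308. ] z= 0.066 [ 0.619 -0.104  0.066]
top cork [ 142.   240.5   41.    42.    90.  1373.5] z= 0.006 [0.46  0.402 0.006]
top cork [136.5 289.5  28.2  29.1  26.6 628.5] z= 0.006 [0.316 0.413 0.006]
top red [416. 244.   4.  24.  90.  38.] z= 0.08 [ 0.46  -0.395  0.08 ]
top black [ 529.   369.5   99.    60.    90.  2898.5] z= 0.008 [ 0.098 -0.745  0.008]
top black [ 275.5  399.    40.    51.    90.  1621.5] z= 0.008 [ 0.005 -0.003  0.008]
top black [2.770e+02 8.400e+01 4.961e+02 4.900e+00 1.000e+00 1.473e+03] z= 0.008 [0.946 0.006 0.008]
top black [ 12.  173.   24.   46.    0.  401.5] z= 0.008 [0.657 0.791 0.008]
top black [315.9 268.9  47.3   2.7  14.   76.5] z= 0.008 [ 0.382 -0.118  0.008]
```

View pics/a.png

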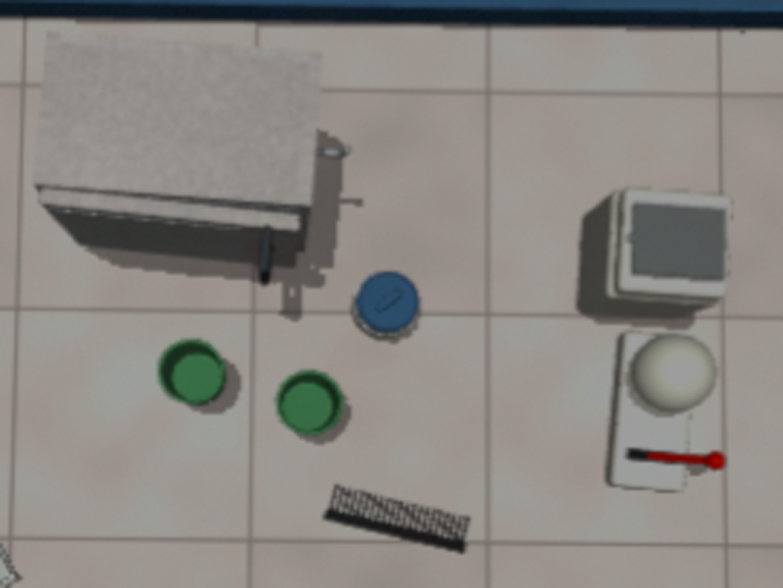

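View pics/b.png

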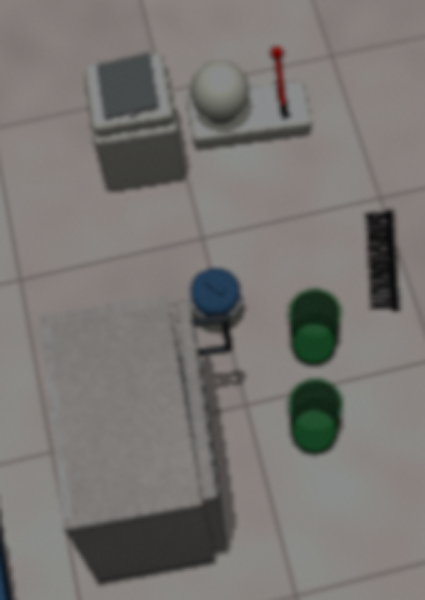

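Run:
```python
from h import *
P=lambda u,v:(180+u/2.9,80+v/2.8)
S=lambda u,v:(170+u/2.5,90+v/2.5)
C=[onz("top",P(*p),.24) for p in((48,32),(322,52),(311,207),(38,185))]
for c in C:print("top corner",np.round(c,3))
sc=[onz("scene",S(*p),.24) for p in((40,312),(175,305),(200,500),(65,530))]
for c in sc:print("scene corner",np.round(c,3))
print("handle tri",tri(S(228,348),P(265,282)), "arm-bar top",onz("top",P(265,280),.152),onz("scene",S(228,348),.232),onz("top",P(266,234),.232))
print("tip",tri(S(277,53),P(716,461)),"pivot",tri(S(285,114),P(633,454)))
print("door edge top",[np.round(onz("top",P(*p),.236),3) for p in((43,205),(298,230))])
print("globe",tri(S(220,93),P(672,373)))
for n in("top","scene"):
    c=r.camera_info(n);print(n,-np.array(c["R"]).T@np.array(c["t"]))
```

```text
top corner [0.835 0.207 0.24 ]
top corner [ 0.821 -0.03   0.24 ]
top corner [ 0.68  -0.023  0.24 ]
top corner [0.696 0.212 0.24 ]
scene corner [ 0.82  -0.034  0.24 ]
scene corner [ 0.676 -0.005  0.24 ]
scene corner [0.699 0.215 0.24 ]
scene corner [0.836 0.212 0.24 ]
handle tri [0.6266835  0.01685917 0.14427266] arm-bar top [0.62678769 0.01710652 0.152     ] [0.63223692 0.05574649 0.232     ] [0.65657032 0.01595835 0.232     ]
tip [ 0.45790717 -0.42702872  0.07728765] pivot [ 0.46422081 -0.35983705  0.02808079]
door edge top [array([0.679, 0.208, 0.236]), array([ 0.66 , -0.012,  0.236])]
globe [ 0.54762766 -0.3870986   0.06998017]
top [0.45809223 0.00473715 1.29501805]
scene [0.69871906 0.59180922 1.4305878 ]
```

The left tumbler is about 0.19 m from the hinge, inside the 0.227 m swing. The pot (0.32 m) and the look-alike tumbler (0.29 m) are outside it. I'll set the lever first, since it's on the way.

```bash
cat >> h.py <<'E'
from scipy.spatial.transform import Rotation as Ro
def go(pos,yaw,s=None):
    "shift(mm), turn(deg) in tool axes from present pose to tool-down pose at pos with tool x at yaw"
    s=s or r.get_state();R0=Ro.from_quat(s["eef_rot"])
    R1=Ro.from_matrix(np.array([[np.cos(yaw),np.sin(yaw),0],[np.sin(yaw),-np.cos(yaw),0],[0,0,-1]]))
    return np.round(np.r_[R0.inv().apply(np.array(pos)-s["tool_pos"])*1000,np.degrees((R0.inv()*R1).as_rotvec())],1).tolist()
def st():
    s=r.get_state();x=Ro.from_quat(s["eef_rot"]).as_matrix();print(round(s["clock"],2),"q",np.round(s["q"],2),"pos",np.round(s["tool_pos"],4),"yaw",round(float(np.arctan2(x[1,0],x[0,0])),3),"open",round(s["opening"],3),"ff",s["finger_force"],"F",np.round(s["contact_force"],1))
E
python3 - <<'E'
from h import *
print(go((.458,-.427,.18),-.1))
E
```

```text
[300.1, -74.7, 58.1, -0.1, 0.0, 24.1]
```

move_arm --targets '[[[1,60,-15,0,0,0,8],[1,120,-30,0,0,0,16],[1,180,-45,10,0,0,24],[1,240,-60,20,0,0,24],[1,300,-75,40,0,0,24],[1,300,-75,75,0,0,24],[1,300,-75,110,0,0,24],[1,300,-75,140,0,0,24],[1,300,-75,140,0,0,24],[1,300,-75,140,0,0,24]]]' --newtons 5

```text
clock: 1.35
tool_pos: [0.4586, -0.4278, 0.0996]
eef_rot: [0.999, -0.049, 0.001, 0.0]
contact_force: [0.5, -0.3, 0.2]
opening: 1.0
finger_force: 0.0
```

Run:
```python
from h import *
st();print(go((.458,-.427,.065),-.1))
c=r.camera_info("wrist");im=r.snapshot("wrist");cv2.imwrite("pics/w1.png",im[:,:,::-1])
print(r.camera_info("scene")["cx"],[np.round(proj("wrist",np.array(p),c)) for p in((.458,-.427,.077),(.461,-.377,.035))])
```

```text
1.35 q [ 0.7   0.87 -0.03  1.67  0.05  0.6  -1.03] pos [ 0.4586 -0.4278  0.0996] yaw -0.098 open 1.0 ff 0.0 F [ 0.5 -0.3  0.2]
[-0.7, -0.8, 34.6, 0.0, -0.1, 0.1]
284.016792917599 [array([281., 250.]), array([214., 227.])]
```

View pics/w1.png

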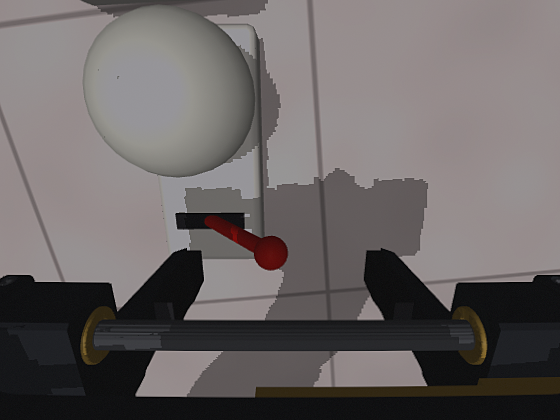

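The wrist view shows the ball at (271,252) and the slot at (210,221), both within 4 mm of the estimate.

move_arm --targets '[[[1,0,-4,20,0,0,0],[1,0,-4,35,0,0,0],[1,0,-4,35,0,0,0],[0.1,0,-4,35,0,0,0],[0.1,0,-4,35,0,0,0],[0.1,0,-4,35,0,0,0],[0.1,0,-4,35,0,0,0],[0.1,0,-4,35,0,0,0]]]' --newtons 4

```text
clock: 2.4
tool_pos: [0.4591, -0.4195, 0.0634]
eef_rot: [0.999, -0.048, -0.001, -0.003]
contact_force: [0.5, 8.6, 2.4]
opening: 0.486
finger_force: 3.8
```

move_arm --targets '[[[0.1,0,-6,-5,0,0,0],[0.1,0,-13,-9,0,0,0],[0.1,0,-20,-13,0,0,0],[0.1,0,-27,-16,0,0,0],[0.1,0,-34,-18,0,0,0],[0.1,0,-40,-20,0,0,0],[0.1,0,-45,-21,0,0,0],[0.1,0,-49,-21,0,0,0],[0.1,0,-49,-21,0,0,0],[0.1,0,-49,-21,0,0,0]]]'

```text
clock: 3.65
tool_pos: [0.4633, -0.3738, 0.0844]
eef_rot: [0.999, -0.049, -0.0, -0.001]
contact_force: [1.4, 0.9, -1.2]
opening: 0.207
finger_force: 4.1
```

Run:
```python
from h import *
st()
```

```text
3.65 q [ 0.61  0.86 -0.02  1.78  0.03  0.5  -1.1 ] pos [ 0.4633 -0.3738  0.0844] yaw -0.098 open 0.207 ff 4.06744820214044 F [ 1.4  0.9 -1.2]
```

move_arm --targets '[[[1,0,0,0,0,0,0],[1,0,0,0,0,0,0],[1,0,0,0,0,0,0],[1,0,0,0,0,0,0],[1,0,0,-40,0,0,0],[1,0,0,-100,0,0,0],[1,0,0,-150,0,0,0],[1,0,0,-150,0,0,0]]]'

```text
clock: 4.65
tool_pos: [0.4655, -0.3763, 0.239]
eef_rot: [0.999, -0.049, 0.004, 0.003]
contact_force: [-0.3, -0.5, -1.5]
opening: 0.998
finger_force: 0.0
```

Run:
```python
from h import *
st();print(go((.542,.087,.24),np.pi/2))
c=r.camera_info("wrist");im=r.snapshot("wrist")
b=blobs(im,(0,150,60),(6,255,255));print([np.round(onz("wrist",cv2.minEnclosingCircle(k)[0],z,c),4) for k in b[:2] for z in(.105,.035)])
m=cv2.inRange(im[100:300],(0,0,0),(45,45,45));print([cv2.boundingRect(k) for k in sorted(cv2.findContours(m,0,1)[0],key=cv2.contourArea)[-5:]],[cv2.boundingRect(k) for k in b[:2]],proj("wrist",np.array((.461,-.375,.035)),c))
```

```text
4.65 q [ 0.62  0.64 -0.02  1.66  0.02  0.82 -1.08] pos [ 0.4655 -0.3763  0.239 ] yaw -0.098 open 0.998 ff 0.0 F [-0.3 -0.5 -1.5]
[30.6, -468.6, -2.9, 0.6, -0.1, -95.6]
[array([ 0.4662, -0.3746,  0.105 ]), array([ 0.4457, -0.3722,  0.035 ])]
[(49, 122, 109, 39), (0, 175, 115, 25), (453, 135, 107, 65), (364, 148, 74, 52), (130, 148, 74, 52)] [(271, 188, 19, 19)] [281.12158182 184.10136902]
```

move_arm --targets '[[[1,3,-50,0,0,0,-10],[1,6,-100,0,0,0,-20],[1,10,-155,0,0,0,-30],[1,13,-210,0,0,0,-40],[1,17,-265,0,0,0,-50],[1,20,-320,0,0,0,-60],[1,24,-375,0,0,0,-70],[1,28,-430,0,0,0,-80],[1,30,-468,0,0,0,-90],[1,30,-468,0,0,0,-95.6]]]'

```text
clock: 5.95
tool_pos: [0.5379, 0.0928, 0.2331]
eef_rot: [0.703, 0.711, 0.0, -0.002]
contact_force: [-0.8, -1.0, -0.0]
opening: 1.002
finger_force: 0.0
```

move_arm --targets '[[[1,0,0,0,0,0,0],[1,0,0,0,0,0,0],[1,0,0,0,0,0,0]]]'

```text
clock: 6.32
tool_pos: [0.5388, 0.0875, 0.2344]
eef_rot: [0.708, 0.706, -0.0, -0.0]
contact_force: [0.7, 0.1, 1.5]
opening: 1.002
finger_force: 0.0
```

Run:
```python
from h import *
st()
c=r.camera_info("wrist");im=r.snapshot("wrist");cv2.imwrite("pics/w2.png",im[:,:,::-1])
for k in blobs(im,(50,90,20),(85,255,255),200):
    print(cv2.boundingRect(k),cv2.fitEllipse(k))
for p in((.542,.087,.1),(.542,.087,0)):print(proj("wrist",np.array(p),c))
print(-np.array(c["R"]).T@np.array(c["t"]),np.round(c["R"],2).tolist())
```

```text
6.33 q [ 0.04  0.62 -0.46  1.8   0.37  0.81 -0.61] pos [0.5388 0.0875 0.2344] yaw 1.569 open 1.002 ff 0.0 F [0.7 0.1 1.5]
(231, 233, 60, 85) ((261.6996765136719, 278.3925476074219), (55.312477111816406, 88.83616638183594), 5.4620184898376465)
(255, 147, 68, 77) ((288.55694580078125, 186.89332580566406), (64.9107666015625, 74.72643280029297), 175.9295654296875)
[285.0066105 194.0392546]
[284.51875835 171.51627054]
[0.54025376 0.17062547 0.38010015] [[1.0, -0.0, 0.0], [-0.0, -0.95, 0.32], [0.0, -0.32, -0.95]]
```

View pics/w2.png

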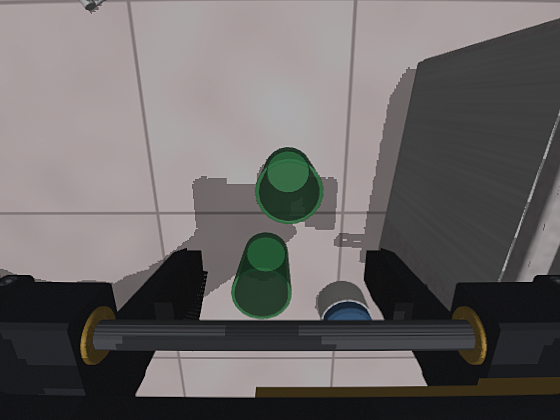

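The target tumbler's rim is centred near (289,191) and its foot near (288,171), which puts it at about (0.546, 0.089). I'll align above it.

move_arm --targets '[[[1,1,7,30,0,0,0],[1,1,7,70,0,0,0],[1,1,7,100,0,0,0],[1,1,7,115,0,0,0],[1,1,7,115,0,0,0],[1,1,7,115,0,0,0]]]' --newtons 20

```text
clock: 7.12
tool_pos: [0.5468, 0.0894, 0.1208]
eef_rot: [0.707, 0.707, 0.001, 0.001]
contact_force: [-0.1, 1.2, -0.9]
opening: 1.003
finger_force: 0.0
```

Run:
```python
from h import *
st();print(go((.546,.089,.056),np.pi/2))
c=r.camera_info("wrist");im=r.snapshot("wrist")
for k in blobs(im,(50,90,20),(85,255,255),200): 
    b=cv2.boundingRect(k);print(b,onz("wrist",(b[0]+b[2]/2,b[1]+b[3]-1),.1,c))
print(proj("wrist",np.array((.546,.089-.033,.1)),c),[proj("wrist",np.array((.546+d,.089,.1)),c) for d in(-.033,.033)])
```

```text
7.12 q [-0.03  0.79 -0.36  1.88  0.49  0.56 -0.71] pos [0.5468 0.0894 0.1208] yaw 1.57 open 1.003 ff 0.0 F [-0.1  1.2 -0.9]
[-0.5, -1.0, 64.8, 0.1, -0.0, -0.0]
(217, 168, 115, 153) [0.54250429 0.03576933 0.1       ]
(195, 351, 88, 47) [ 0.51551907 -0.03378118  0.1       ]
[279.64518687 294.08061199] [array([225.02703171, 247.79478253]), array([333.79205131, 247.63506994])]
```

Run:
```python
from h import *
st();c=r.camera_info("wrist")
im=r.snapshot("wrist").copy();b=[cv2.boundingRect(k) for k in blobs(im,(50,90,20),(85,255,255),200)];print(b)
for a in np.linspace(0,6.28,24):
    for rr,z,col in((.033,.1,(255,0,0)),(.03,0,(255,255,0))):
        p=proj("wrist",np.array((.546+rr*np.cos(a),.089+rr*np.sin(a),z)),c);cv2.circle(im,tuple(np.int32(p)),1,col,-1)
cv2.imwrite("pics/w3.png",im[:,:,::-1])
```

```text
7.17 q [-0.03  0.79 -0.36  1.88  0.49  0.56 -0.71] pos [0.5469 0.0894 0.1209] yaw 1.57 open 0.999 ff 0.0 F [-0.5  0.2  0.2]
[(217, 168, 115, 153), (195, 351, 88, 47)]
```

View pics/w3.png

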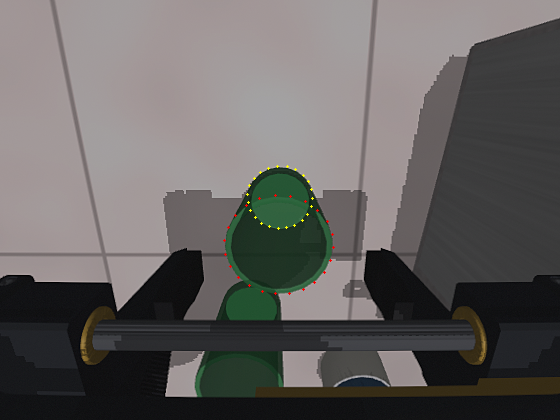

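The overlay fits the tumbler well; the mask had merged it with the other tumbler behind. I'll descend and grip.

move_arm --targets '[[[1,0,-1,25,0,0,0],[1,0,-1,50,0,0,0],[1,0,-1,65,0,0,0],[1,0,-1,65,0,0,0],[0.6,0,-1,65,0,0,0],[0.6,0,-1,65,0,0,0],[0.6,0,-1,65,0,0,0],[0.6,0,-1,65,0,0,0],[0.6,0,-1,65,0,0,0],[0.6,0,-1,65,0,0,0]]]' --newtons 15

```text
clock: 8.48
tool_pos: [0.545, 0.0893, 0.0553]
eef_rot: [0.707, 0.707, 0.0, 0.0]
contact_force: [-1.3, -0.4, 7.1]
opening: 0.745
finger_force: 14.9
```

Run:
```python
from h import *
st();s=r.get_state();print(go(s["tool_pos"]+[0,0,.05],np.pi/2),go((.4615,.4035,.106),np.pi/2))
```

```text
8.47 q [-0.08  0.89 -0.28  1.91  0.55  0.42 -0.77] pos [0.545  0.0893 0.0553] yaw 1.571 open 0.745 ff 14.946788425877457 F [-1.3 -0.4  7.1]
[-0.0, 0.0, -50.0, 0.0, 0.0, -0.0] [314.2, -83.5, -50.7, 0.0, 0.0, -0.0]
```

move_arm --targets '[[[0.6,0,0,-15,0,0,0],[0.6,0,0,-35,0,0,0],[0.6,5,-5,-50,0,0,0],[0.6,30,-12,-50,0,0,0],[0.6,70,-22,-50,0,0,0],[0.6,110,-32,-50,0,0,0],[0.6,150,-42,-50,0,0,0],[0.6,190,-52,-50,0,0,0],[0.6,230,-62,-50,0,0,0],[0.6,270,-72,-50,0,0,0]]]'

```text
clock: 9.72
tool_pos: [0.472, 0.3607, 0.1051]
eef_rot: [0.707, 0.707, -0.0, -0.0]
contact_force: [0.0, -0.1, -3.0]
opening: 0.747
finger_force: 15.0
```

move_arm --targets '[[[0.6,20,-6,0,0,0,0],[0.6,36,-10,0,0,0,0],[0.6,44,-12,0,0,0,0],[0.6,44,-12,0,0,0,0],[0.6,44,-12,0,0,0,0]]]'

```text
clock: 10.35
tool_pos: [0.4619, 0.4015, 0.1045]
eef_rot: [0.708, 0.706, -0.001, 0.001]
contact_force: [-0.4, 0.5, -3.3]
opening: 0.746
finger_force: 15.0
```

Run:
```python
from h import *
st();print(go((.4615,.4035,.0625),np.pi/2))
```

```text
10.35 q [-0.63  0.86 -0.3   1.71  0.39  0.63 -1.14] pos [0.4619 0.4015 0.1045] yaw 1.569 open 0.746 ff 15.019221105684007 F [-0.4  0.5 -3.3]
[2.0, -0.4, 42.0, 0.0, 0.1, -0.1]
```

move_arm --targets '[[[0.6,2,0,15,0,0,0],[0.6,2,0,30,0,0,0],[0.6,2,0,38,0,0,0],[0.6,2,0,41,0,0,0],[0.6,2,0,42.5,0,0,0],[0.6,2,0,43.5,0,0,0],[0.6,2,0,43.5,0,0,0]]]'

```text
clock: 11.22
tool_pos: [0.4613, 0.4055, 0.0616]
eef_rot: [0.707, 0.707, 0.0, 0.0]
contact_force: [0.2, 0.6, -2.6]
opening: 0.745
finger_force: 15.0
```

move_arm --targets '[[[0.6,0,0,0.5,0,0,0],[0.6,0,0,1,0,0,0],[0.6,0,0,1,0,0,0]]]'

```text
clock: 11.6
tool_pos: [0.4612, 0.4058, 0.0613]
eef_rot: [0.707, 0.707, 0.001, -0.0]
contact_force: [-1.4, -0.2, 6.3]
opening: 0.748
finger_force: 14.9
```

Contact: the force went from −2.6 to +6.3 N. I'll release gently and lift.

move_arm --targets '[[[0.8,0,0,0,0,0,0],[0.85,0,0,0,0,0,0],[1,0,0,0,0,0,0],[1,0,0,0,0,0,0],[1,0,0,-20,0,0,0],[1,0,0,-60,0,0,0],[1,0,0,-120,0,0,0],[1,0,0,-180,0,0,0],[1,0,0,-220,0,0,0],[1,0,0,-220,0,0,0]]]'

```text
clock: 12.85
tool_pos: [0.4624, 0.407, 0.2854]
eef_rot: [0.707, 0.707, 0.005, -0.0]
contact_force: [0.1, 0.0, -0.8]
opening: 0.999
finger_force: 0.0
```

Run:
```python
from h import *
st()
im=r.snapshot("top").copy()
for k in blobs(im,(50,90,20),(85,255,255),100):
    x,y,w,h=cv2.boundingRect(k);print("green",(x,y,w,h),onz("top",(x+w/2,y+h/2),.1)[:2])
# handle top (dark bar) check: predicted handle points
ax=np.array([.998,-.065,0]);ay=np.array([.065,.998,0])
H=np.array([.6875,.212,0])
for d in (-.2,):
    b=H+ay*d-ax*.043
    for z in(.152,.232):
        p=b+[0,0,z];print("bar",p,proj("top",p),proj("scene",p));cv2.circle(im,tuple(np.int32(proj("top",p))),1,(255,0,0),-1)
s=r.snapshot("scene").copy()
for z in(.152,.232):
    cv2.circle(s,tuple(np.int32(proj("scene",b+[0,0,z]))),1,(255,0,0),-1)
A=cv2.resize(im[90:230,180:310],None,fx=3.5,fy=3.5);B=cv2.resize(s[190:330,180:280],None,fx=3.5,fy=3.5)
cv2.imwrite("pics/c.png",np.hstack([A,B])[:,:,::-1])
```

```text
12.85 q [-0.58  0.64 -0.39  1.54  0.27  1.01 -1.05] pos [0.4624 0.407  0.2854] yaw 1.57 open 0.999 ff 0.0 F [ 0.1  0.  -0.8]
green (119, 230, 32, 23) [0.45720502 0.39219771]
green (276, 213, 22, 22) [ 0.51103796 -0.0277731 ]
bar [0.631586 0.015195 0.152   ] [272.11378993 178.2436193 ] [259.52680087 228.02994135]
bar [0.631586 0.015195 0.232   ] [271.88936446 173.43641069] [257.99267277 215.92359783]
```

View pics/c.png

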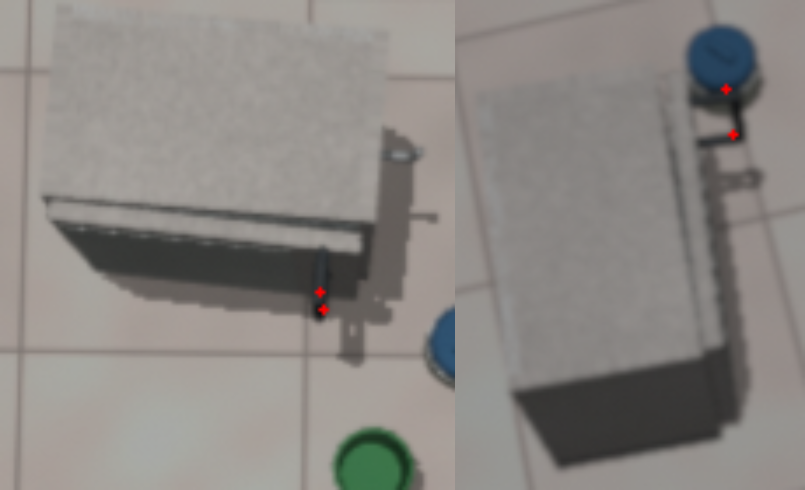

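Run:
```python
from h import *
print("bot",tri((261.1,228.9),(271.4,179.1)),onz("scene",(261.1,228.9),.155),onz("scene",(260.9,218),.23),onz("top",(271.4,179.1),.155))
g=np.array([.628,.0165])
print(go((*g,.30),np.pi-.065),proj("wrist",np.array((*g,.23))))
s=r.get_state()
```

```text
bot [0.62863792 0.01751435 0.14976334] [0.62802634 0.02032594 0.155     ] [0.62526555 0.02230592 0.23      ] [0.62878266 0.01705273 0.155     ]
[-388.4, 167.2, -19.0, 0.0, 0.0, -86.3] [427.91711503 540.67972135]
```

move_arm --targets '[[[1,-40,10,-15,0,0,-10],[1,-85,25,-15,0,0,-20],[1,-130,45,-15,0,0,-30],[1,-175,65,-15,0,0,-40],[1,-220,85,-15,0,0,-50],[1,-265,105,-15,0,0,-60],[1,-310,130,-15,0,0,-70],[1,-350,150,-15,0,0,-80],[1,-388,166,-15,0,0,-86],[1,-388,166,-15,0,0,-86]]]'

```text
clock: 14.2
tool_pos: [0.6272, 0.0119, 0.2925]
eef_rot: [0.039, 0.999, -0.001, -0.002]
contact_force: [-0.3, -0.0, -0.4]
opening: 1.001
finger_force: 0.0
```

move_arm --targets '[[[1,0,0,0,0,0,0],[1,0,0,0,0,0,0],[1,0,0,0,0,0,0]]]'

```text
clock: 14.58
tool_pos: [0.6266, 0.0185, 0.2953]
eef_rot: [0.034, 0.999, 0.0, -0.0]
contact_force: [-1.0, -0.4, -0.2]
opening: 1.004
finger_force: 0.0
```

Run:
```python
from h import *
st();c=r.camera_info("wrist");im=r.snapshot("wrist").copy()
for z in(.152,.232):
    p=proj("wrist",np.array((.627,.018,z)),c);print(p);cv2.circle(im,tuple(np.int32(p)),2,(255,0,0),-1)
np.save("c.npy",c,allow_pickle=True);cv2.imwrite("pics/w4.png",im[:,:,::-1]);print(go((.627,.018,.193),np.pi-.065))
```

```text
14.57 q [ 0.32  0.74 -0.82  1.47  0.56  1.18  0.91] pos [0.6266 0.0185 0.2953] yaw 3.074 open 1.004 ff 0.0 F [-1.  -0.4 -0.2]
[283.38490175 190.67627858]
[283.30819553 220.5562189 ]
[-0.3, -0.2, 102.4, -0.0, 0.0, -0.2]
```

View pics/w4.png

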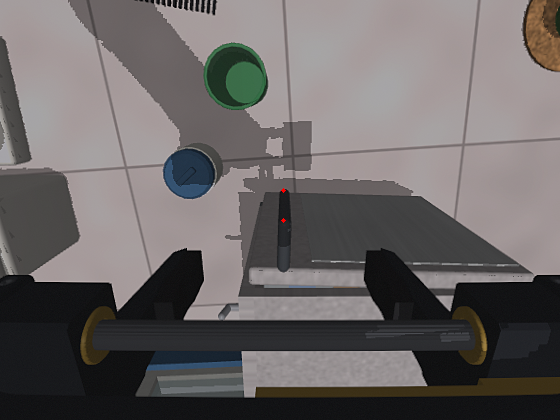

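The handle bar sits at column 284, rows 190–225, as predicted. I'll descend and grip.

move_arm --targets '[[[1,0,0,30,0,0,0],[1,0,0,60,0,0,0],[1,0,0,85,0,0,0],[1,0,0,100,0,0,0],[1,0,0,100,0,0,0],[0,0,0,100,0,0,0],[0,0,0,100,0,0,0],[0,0,0,100,0,0,0],[0,0,0,100,0,0,0],[0,0,0,100,0,0,0]]]' --newtons 25

```text
clock: 15.88
tool_pos: [0.627, 0.0171, 0.1953]
eef_rot: [0.035, 0.999, -0.0, 0.0]
contact_force: [0.1, 0.4, -0.3]
opening: 0.457
finger_force: 0.0
```

move_arm --targets '[[[0,0,0,0,0,0,0],[0,0,0,0,0,0,0]]]'

```text
clock: 16.12
tool_pos: [0.627, 0.0172, 0.1952]
eef_rot: [0.035, 0.999, -0.0, -0.0]
contact_force: [0.0, -0.3, 0.6]
opening: 0.229
finger_force: 0.0
```

Run:
```python
from h import *
st()
for t in range(3,31,3):
    a=np.radians(t);print(t,[np.round([d*np.cos(a)+200*np.sin(a)-d,-200*np.cos(a)+d*np.sin(a)+200],1).tolist() for d in(35,43)])
```

```text
16.12 q [ 0.3   0.84 -0.76  1.59  0.66  0.99  0.83] pos [0.627  0.0172 0.1952] yaw 3.071 open 0.229 ff 0.0 F [ 0.  -0.3  0.6]
3 [[10.4, 2.1], [10.4, 2.5]]
6 [[20.7, 4.8], [20.7, 5.6]]
9 [[30.9, 7.9], [30.8, 9.2]]
12 [[40.8, 11.6], [40.6, 13.3]]
15 [[50.6, 15.9], [50.3, 17.9]]
18 [[60.1, 20.6], [59.7, 23.1]]
21 [[69.3, 25.8], [68.8, 28.7]]
24 [[78.3, 31.5], [77.6, 34.8]]
27 [[87.0, 37.7], [86.1, 41.3]]
30 [[95.3, 44.3], [94.2, 48.3]]
```

move_arm --targets '[[[0,0,0,0,0,0,0],[0,0,0,0,0,0,0],[0,0,0,0,0,0,0]]]'

```text
clock: 16.5
tool_pos: [0.6273, 0.0191, 0.1952]
eef_rot: [0.034, 0.999, 0.001, 0.0]
contact_force: [2.1, 6.5, -2.8]
opening: 0.101
finger_force: 25.0
```

move_arm --targets '[[[0,5,1,0,0,0,1.5],[0,10.5,2.4,0,0,0,3],[0,20.5,5.2,0,0,0,6],[0,31,8.6,0,0,0,9],[0,41,12.5,0,0,0,12],[0,50.5,17,0,0,0,15],[0,60,22,0,0,0,18],[0,69,27.5,0,0,0,21],[0,69,27.5,0,0,0,21]]]'

```text
clock: 17.62
tool_pos: [0.562, 0.0544, 0.1953]
eef_rot: [0.215, 0.977, 0.004, 0.002]
contact_force: [7.5, 10.0, -11.4]
opening: 0.1
finger_force: 25.1
```

Run:
```python
from h import *
st();s=r.get_state();print("F tool",Ro.from_quat(s["eef_rot"]).inv().apply(s["contact_force"]))
```

```text
17.62 q [ 0.21  0.74 -0.67  1.79  0.6   0.82  0.39] pos [0.562  0.0544 0.1953] yaw 2.709 open 0.1 ff 25.05831263260916 F [  7.5  10.  -11.4]
F tool [-2.58053732 12.13474039 11.47454335]
```

move_arm --targets '[[[0,10.5,5,0,0,0,3],[0,20.5,9,0,0,0,6],[0,34,15,0,0,0,10],[0,47,21,0,0,0,14],[0,59.5,28,0,0,0,18],[0,71.5,36,0,0,0,22],[0,82.5,45,0,0,0,26],[0,93,55,0,0,0,30],[0,103,65,0,0,0,34],[0,103,65,0,0,0,34]]]'

```text
clock: 18.88
tool_pos: [0.495, 0.1527, 0.1952]
eef_rot: [0.492, 0.871, 0.001, 0.001]
contact_force: [3.6, 0.9, -5.6]
opening: 0.104
finger_force: 25.0
```

Run:
```python
from h import *
st();s=r.get_state();print("F tool",Ro.from_quat(s["eef_rot"]).inv().apply(s["contact_force"]))
from scipy.optimize import least_squares
P=np.array([[.6273,.0185],[.562,.0544],s["tool_pos"][:2]])
print(least_squares(lambda h:np.linalg.norm(P-h,axis=1)-.206,[.69,.215]).x)
```

```text
18.88 q [-0.09  0.65 -0.48  1.92  0.46  0.68 -0.31] pos [0.495  0.1527 0.1952] yaw 2.114 open 0.104 ff 25.004367046058178 F [ 3.6  0.9 -5.6]
F tool [-1.05115128  3.5330677   5.58144345]
[0.69161203 0.2143149 ]
```

move_arm --targets '[[[0,10.5,3.5,0,0,0,3],[0,20.5,7,0,0,0,6],[0,34,12.5,0,0,0,10],[0,47,19,0,0,0,14],[0,59.5,26,0,0,0,18],[0,71.5,34.5,0,0,0,22],[0,82.5,43,0,0,0,26],[0,93,53,0,0,0,30],[0,107,67,0,0,0,35.5],[0,107,67,0,0,0,35.5]]]'

```text
clock: 20.12
tool_pos: [0.496, 0.2786, 0.1952]
eef_rot: [0.733, 0.68, -0.001, -0.0]
contact_force: [-2.5, 1.2, 1.4]
opening: 0.103
finger_force: 25.0
```

Run:
```python
from h import *
st();s=r.get_state();print("F tool",Ro.from_quat(s["eef_rot"]).inv().apply(s["contact_force"]))
v=s["tool_pos"][:2]-[.6916,.2143];print((-108-np.degrees(np.arctan2(v[1],v[0])))%360)
```

```text
20.12 q [-0.42  0.68 -0.29  1.78  0.27  0.72 -0.93] pos [0.496  0.2786 0.1952] yaw 1.495 open 0.103 ff 24.99703561887145 F [-2.5  1.2  1.4]
F tool [ 0.98091796 -2.6121856  -1.40300895]
90.20173368142105
```

move_arm --targets '[[[0.6,0,0,0,0,0,0],[0.6,0,0,0,0,0,0],[0.6,0,0,0,0,0,0],[0.6,0,0,0,0,0,0],[0.6,0,0,-30,0,0,0],[0.6,0,0,-70,0,0,0],[0.6,0,0,-110,0,0,0],[0.6,0,0,-130,0,0,0]]]'

```text
clock: 21.12
tool_pos: [0.4972, 0.2786, 0.3276]
eef_rot: [0.734, 0.679, 0.002, 0.0]
contact_force: [-0.4, 0.5, -0.5]
opening: 0.606
finger_force: 0.0
```

move_arm --targets '[[[0.6,-50,-30,0,0,0,0],[0.6,-100,-60,0,0,0,0],[0.6,-150,-60,0,0,0,0],[0.6,-200,-60,0,0,0,0],[0.6,-250,-60,0,0,0,0],[0.6,-300,-60,0,0,0,0],[0.6,-350,-60,0,0,0,0],[0.6,-350,-60,0,0,0,0],[0.6,-350,-60,0,0,0,0]]]'

```text
clock: 22.25
tool_pos: [0.4093, -0.0654, 0.3253]
eef_rot: [0.734, 0.679, 0.0, -0.0]
contact_force: [0.2, 0.2, -0.0]
opening: 0.6
finger_force: 0.0
```

Run:
```python
from h import *
st();s=r.snapshot("scene").copy();t=r.snapshot("top").copy()
for n,im in(("scene",s),("top",t)):
    for k in blobs(im,(0,150,60),(5,255,255),10)[:2]: print(n,"red",cv2.boundingRect(k))
    for k in blobs(im,(50,90,20),(85,255,255),100): print(n,"green",cv2.boundingRect(k))
    for a in np.linspace(0,6.28,12):
        p=proj(n,np.array((.4615+.033*np.cos(a),.4055+.033*np.sin(a),.106)));im[int(p[1]),int(p[0])]=(255,0,0)
A=cv2.resize(t[70:300,100:440],(800,541),interpolation=2);
cv2.imwrite("pics/d.png",A[:,:,::-1])
```

```text
22.25 q [ 0.28  0.3  -0.31  2.02  0.12  0.83 -0.18] pos [ 0.4093 -0.0654  0.3253] yaw 1.492 open 0.6 ff 0.0 F [ 0.2  0.2 -0. ]
scene green (344, 340, 25, 26)
scene green (287, 207, 18, 28)
top red (408, 240, 7, 6)
top green (119, 230, 32, 23)
top green (276, 213, 22, 22)
```

View pics/d.png

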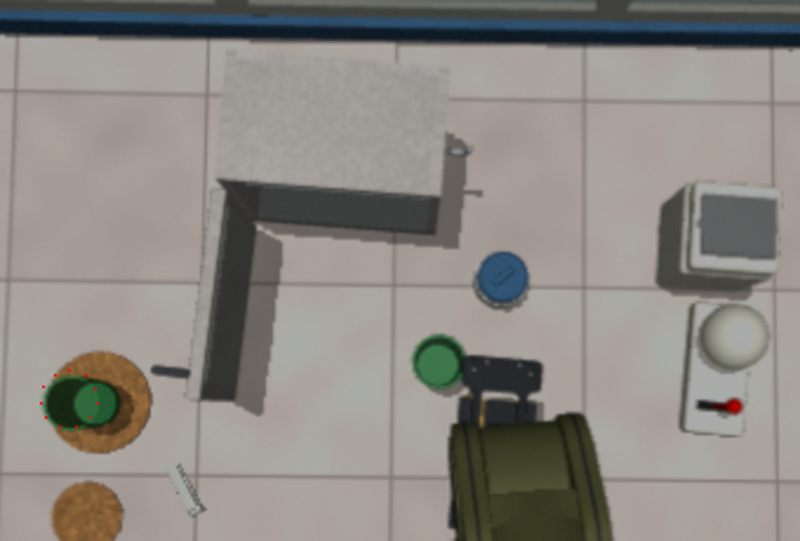

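The final top view shows the door standing square, with the tumbler upright on the large mat. The ball end sits over its slot (ball y −0.3746, slot y −0.3744), the pot and other items haven't moved, and the arm is clear.

```bash
python3 -c "
from plant import r
print(r.finish_job())"
```

```text
the job is handed in; nothing more can be done
None
```

I handed the job in at about 22 s of the 72 s allowed; the tool gave no verdict. By my measurements the tumbler stands upright on the large mat about 4 mm off centre, the door is about 90° open, and the dimmer lever is upright to within about 0.05 rad.

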